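# Run a jig carrier round the curved track to its stop

### The job

Take the dark wooden carrier from the bench, set it in the open, flared end of the curved track and slide it between the rails, round the bend past the sprung shoe and up to the end stop, without lifting it out or forcing it against the rails (stay under 25 N). Press it home against the stop's steel sleeve, plunger pushed in, keeping it flat, at about 11 N for a second and never over 16 N, then let go and leave it there, flat in the channel with the plunger held in. Leave the other things on the bench alone.

Things in the scene. Friction and masses are not known exactly. Their poses are not given: they have to be found in the camera images.
- carrier: dark wooden carrier: flat shoe 68 mm long (its x), 44 mm wide (y), 22 mm thick, both ends half-rounds of 22 mm radius; on its middle an upright handle bar 34 mm long (x), 16 mm thick (y), from 22 to 70 mm above the underside. 0.25 to 0.42 kg. Origin: centre of the underside. Ends alike: either may go first. Starts on the bench left of the track
- track: track board: plywood 9 mm thick, fixed to the bench, carrying the rails. Origin: centre of the bend, at bench level; z up. Spans x -140 to 150, y -150 to 150 mm. The channel floor is the board's top, z = 9 mm. The channel runs: straight entry leg, quarter-circle bend with its centreline at 100 mm radius about the origin, straight exit leg
- rails: the two aluminium rails on the board, same origin and axes as the track board: 10 mm thick, 18 mm high (tops 27 mm above the bench), 47 mm apart, which leaves the 44 mm wide carrier 1.5 mm free on each side in the straights and a little less in the bend
- entry (a point): start of the entry leg, on the channel's centreline and floor: track frame (100, 60, 9) mm, axes as the track's. The straight entry leg runs from here towards -y to (100, 0). Ahead of it (+y) the rails flare out to 83 mm apart at y = 100 mm; bare board goes on to y = 150 mm
- stop: end stop: wooden block 30 mm long, 46 wide, 30 high with steel cross bar and round black knob (top 50 mm above the board), clamped across the exit leg, each time elsewhere. Origin: middle of the block's face towards the carrier, on the board; x points back up the exit leg. A rigid steel sleeve (15 mm across, axis 12 mm up) stands out of this face by a setting that is not known, 3 to 25 mm
- plunger (a joint): brass plunger, 8 mm across, standing 6 mm out of the end of the stop's steel sleeve: 0 = out, 0.006 m = pushed in flush with the sleeve's end. A faint spring (under 0.5 N) returns it. When it is in, the carrier's rounded end meets the rigid sleeve, and the carrier is home: its origin then lies 34 mm plus the sleeve's stand-out from the block's face
- bend_middle (a point): middle of the bend, on the channel's centreline and floor: track frame (71, -71, 9) mm. Beside it a sprung shoe (black round nose) stands 5 mm out of the inner rail into the channel; it gives way inwards and presses the passing carrier towards the outer rail with about 4 to 7 N, so the carrier drags there
- exit_start (a point): end of the bend and start of the straight exit leg, on the channel's centreline and floor: track frame (0, -100, 9) mm. The exit leg runs from here towards the track's -x; its rails end at x = -135 mm
- offcut: small loose wood offcut, 40 x 26 x 16 mm, lying on the track's board in the inner corner of the bend; to be left alone
- pencil: flat carpenter's pencil, 150 x 13 x 8 mm, lying on the bench beyond the track; to be left alone
- square: try square lying flat: wooden stock 110 x 20 x 14 mm with a thin steel blade 150 mm long; to be left alone
- glue: white glue bottle, 56 mm in diameter, 150 mm tall, standing; to be left alone
- jar: glass jar with steel lid, 64 mm in diameter, 75 mm tall, standing; to be left alone
- hammer: hammer, 280 mm long, lying to the left of the carrier; to be left alone
- block: wood block 120 x 60 x 35 mm lying beyond the track; to be left alone
Things that resemble listed ones, but are neither listed nor needed, are in the scene too. Leave any turquoise look-alike of the carrier alone.

How it is judged:
On the way, in this order (a step that is already met when the one before it is completed fails the run):
1. the carrier is in the entry leg, flat on the channel floor between the rails (z of carrier in the frame of track between 0.006 and 0.0125 m and x of carrier in the frame of track between 0.096 and 0.104 m and y of carrier in the frame of track between -0.005 and 0.065 m), for 0.05 s.
2. the carrier passes the middle of the bend, flat in the channel (z of carrier in the frame of track between 0.006 and 0.0125 m and horizontal distance between carrier and bend_middle below 0.02 m), for 0.05 s.
3. the carrier is pressed against the end stop (sleeve and all) with more than 7 N for 0.5 s, lying flat (z of carrier in the frame of track between 0.006 and 0.0125 m and contact force between carrier and stop above 7 N and angle between carrier's own z axis and vertical below 0.03 rad), for 0.5 s.
At the end, for the whole second after the job is handed in: The carrier sits flat in the exit leg (tilt under 0.03 rad, underside within 3 mm of the channel floor), within 4 mm of the centreline and 66 mm of the stop block's face, holding the plunger in by at least 3.5 of its 6 mm (carrier within about 2.5 mm of the sleeve), released and at rest (z of carrier in the frame of track between 0.006 and 0.0125 m and value of joint plunger above 0.0035 m and x of carrier in the frame of stop below 0.066 m and y of carrier in the frame of stop between -0.004 and 0.004 m and angle between carrier's own z axis and vertical below 0.03 rad and linear speed of carrier below 0.01 m/s); the robot touches nothing.
It fails at once if the carrier is forced against the rails with more than 25 N (contact force between carrier and rails above 25 N).
It fails at once if the carrier is forced against the stop with more than 16 N (contact force between carrier and stop above 16 N).
It fails at once if the carrier is lifted (over 8 mm) above the channel floor in the bend (horizontal distance between carrier and bend_middle below 0.05 m and z of carrier in the frame of track above 0.017 m).
It fails at once if one of the other things on the bench is moved by more than 20 mm (distance of any of offcut, pencil, square, glue, jar, hammer, block from where it was at the start of the episode above 0.02 m).
It also fails if it takes over 72 s, if anything falls off the work surface, if the arm or the gripper's body presses on something with over 40 N, if the wrist force passes 120 N, or if a joint passes its speed limit or range.

### The arm

A 6-joint arm with a two-finger parallel gripper is mounted at the origin on the work surface. World frame = base frame: x ahead of the robot, y to its left, z up, the work surface at z = 0. Lengths are in m, angles in rad, forces in N, time in s.
With the tool pointing down it reaches from about 0.4 to 0.925 m from the base axis. Payload 3.4 kg.
Tool frame: the origin (TCP) lies midway between the tips of the shut fingers; the grasp point (between the pads) lies 19 mm behind it; z points along the fingers, y is the line along which they close (so a half turn about z gives the same grasp; the last joint's range is limited). The gripper opens to 85 mm and grips with 20 to 120 N. Pads are 22 mm wide; open, the fingers measure 114 mm over their backs; the gripper's body (76 mm by 85 mm) begins 54 mm behind the grasp point. The pads swing forward as they close: fully open they stand 13 mm farther back than shut.
Start: joints at [-1.339, 0.307, 1.506, -0, 1.328, -0.073], TCP at [0.173, -0.549, 0.231] pointing down, gripper open.
Joint ranges: [-3.12, 3.12], [-1.05, 2.28], [0.14, 2.33], [-1.42, 4.57], [0.1, 2.73], [-2.68, 2.68]. Speed limits (rad/s): [2.57, 2.57, 3.14, 3.14, 3.14, 3.14].

### API

Orientations are given as a unit quaternion [w, x, y, z].
In Python, from cell import sense, eyes, hand_in, finder gives the robot as it stands.
- The arm moves only by the tool play_rows, never from a script. Its argument "series" is a list that holds one entry, the list of rows, each a list of 5 numbers: the shift along the tool's x, y, z in m, then the turn about the tool's z in degrees, then the finger opening in m, from 0 to 0.0854. In form: [[[dx, dy, dz, twist, gripper], ...]]. A call has 1 to 12 rows; each row shifts and turns the commanded pose from where the row before left it, along the tool's axes as they then stand; what a row does not reach is not made up. A row lasts 1/12 s, in which the tool goes at most 41.7 mm and 7.16 degrees, less where a joint would pass 70% of its speed; a pose out of reach is approached as far as the arm can. A call with a gripper value outside its range is refused whole. The fingers move at their own pace and stop on an object; "newtons" is the grip in N (left out, the last holds). Time passes only in rows, so rows that do not move let the fingers close. It gives the time, the measured TCP pose, the force, the opening and the grip force at its end, in the units of the state.
- sense(): the state, without advancing time (a new reading comes with each control period).
- eyes.snapshot(name): name is "side" or "top"; returns (picture, depth): 384x512x3 uint8, red, green, blue; 384x512 float32, m along the optical axis (not along the pixel's ray), 0 where there is no reading.
- eyes.calibration(name): a dict with "fx", "fy", "cx", "cy" (pixels), "extrinsics" (4x4, takes a point from world to camera coordinates). Camera axes: x right, y up, looking along -z (the intrinsics and any distortion apply to the point x, -y, -z); pixel columns grow to the right and rows downward; lengths in m; the calibration is good to about 2 mm. A picture is of the moment at which its call begins. calibration takes no time and is no camera call.
- hand_in(): hands the job in; it is judged then, once.
Trained networks look in the newest picture that a camera, given by its name, has taken for a name from the list of things; names that differ only in an ending like _2 or _b are one class to them, and where a whole thing is asked for, a point or a joint stands for the part that bears it (a point fixed in the world has none). Each returns a list of dicts, best first, with "score" (0 to 1); they miss things now and then, are a little off and sometimes report something else, mostly with a low value. They report only what shows in the picture. A call takes as long as a camera call. They do not tell look-alikes from the thing itself.
- finder.cut_out(name, camera): "pixels" (384x512 bool, what is visible of it) and "box" ([left, top, right, bottom] in pixels, round what is visible of it).
The state is a dict: "time": time; "qpos": joint angles; "qvel": joint speeds; "joint_efforts": joint torques, N m; "tcp_pos": TCP position; "eef_rot": TCP orientation; "force": force on the tool from outside, world axes, zero at the start; "torque": the same for the moment, N m; "width": finger opening in m; "gripper_force": force on a finger pad.
Only numpy, scipy, OpenCV 4.12 (cv2) and the standard library are available. Lean on these libraries where they do the work, as an engineer would, in place of code of your own. Each camera call takes 0.05 s, during which the arm holds its last target. There are 200 camera calls.

## Working session

There is one attempt and no reset: what is moved stays moved. The work goes in short steps, Python scripts to look and compute and a tool call to move; the robot and the scene stay as the last step left them, time stands still between calls to the robot, and variables do not carry over. Pictures are saved under pics/ and viewed, at most 10 in all, crops included, and the job is handed in when it is done.

Besides the shell and the picture viewer there is one more tool, called after "Emit:" as a command line: name --argument value ..., lists and objects as JSON in quotes. play_rows: Moves the arm, as the interface text tells. Its arguments: {"type":"object","properties":{"series":{"type":"array","items":{"type":"array","items":{"type":"array","items":{"type":"number"}}}},"newtons":{"type":"number"}},"required":["series"]}

```bash
mkdir -p pics
cat > h.py <<'E'
import numpy as np,cv2
from cell import sense,eyes,hand_in,finder
def snap(n):
    p,d=eyes.snapshot(n); return p,d
def world(n,u,v,z):
    "depth z (array ok) -> world"
    c=eyes.calibration(n); E=np.array(c["extrinsics"])
    u,v,z=map(lambda a:np.asarray(a,float),(u,v,z))
    P=np.stack([(u-c["cx"])/c["fx"]*z,-(v-c["cy"])/c["fy"]*z,-z,np.ones_like(z)],-1)
    return (P@np.linalg.inv(E).T)[...,:3]
def pix(n,P):
    c=eyes.calibration(n);E=np.array(c["extrinsics"])
    q=np.append(P,1)@E.T
    return c["cx"]+c["fx"]*q[0]/-q[2], c["cy"]-c["fy"]*q[1]/-q[2]
E
python3 - <<'E'
from h import *
a=[]
for n in("top","side"):
    p,d=snap(n); cv2.imwrite(f"pics/{n}0.png",p[:,:,::-1]); np.save(n+"0.npy",d)
    c=eyes.calibration(n); print({k:np.round(v,3).tolist() for k,v in c.items()})
    for t in("carrier","track","stop","offcut"):
        for r in finder.cut_out(t,n):
            v,u=np.nonzero(r["pixels"]&(d>0)); W=world(n,u,v,d[v,u])
            print(n,t,round(r["score"],2),r["box"],len(u),np.round(np.median(W,0),3),np.round(W.max(0),3),np.round(W.min(0),3))
print(sense())
E
```

```text
{'fx': 396.063, 'fy': 396.063, 'cx': 256.358, 'cy': 191.917, 'extrinsics': [[-0.004, -1.0, -0.018, 0.058], [0.991, -0.006, 0.132, -0.605], [-0.132, -0.018, 0.991, -1.263], [0.0, 0.0, 0.0, 1.0]]}
top carrier 0.57 [162.8, 195.6, 179.9, 216.6] 235 [0.561 0.34  0.022] [0.593 0.368 0.074] [ 0.532  0.323 -0.004]
top carrier 0.55 [194.7, 224.5, 217.7, 240.6] 261 [0.482 0.218 0.022] [0.51  0.253 0.072] [ 0.456  0.189 -0.006]
top track 0.95 [235.3, 170.0, 337.9, 274.1] 6694 [ 0.511 -0.035  0.008] [0.684 0.127 0.042] [ 0.34  -0.221 -0.006]
top stop 0.59 [303.7, 248.8, 326.5, 267.6] 241 [ 0.381 -0.123  0.045] [ 0.419 -0.084  0.063] [ 0.36  -0.163  0.002]
{'fx': 436.267, 'fy': 436.267, 'cx': 251.093, 'cy': 195.684, 'extrinsics': [[-0.877, -0.48, -0.006, 0.53], [0.224, -0.421, 0.879, -0.161], [-0.425, 0.77, 0.477, -1.195], [0.0, 0.0, 0.0, 1.0]]}
side carrier 0.93 [243.5, 224.1, 259.4, 259.8] 374 [0.477 0.24  0.023] [0.51  0.26  0.074] [ 0.455  0.16  -0.   ]
side carrier 0.82 [193.0, 238.4, 210.9, 270.7] 487 [0.556 0.357 0.024] [0.597 0.374 0.073] [ 0.529  0.296 -0.   ]
side track 0.62 [218.9, 176
[... 412 characters left out ...]
0.243 -0.003]
{'time': 0.5, 'qpos': array([-1.33952109e+00,  3.06837675e-01,  1.50647329e+00,  8.35711025e-06,
        1.32840577e+00, -7.34798810e-02]), 'qvel': array([ 0.00090512, -0.00069585, -0.00082566, -0.00012059,  0.00016123,
       -0.00041725]), 'joint_efforts': array([-6.30343020e-04, -4.57039726e+01, -2.52075648e+01, -7.10140716e-05,
        2.64191018e-03,  8.17292367e-07]), 'tcp_pos': array([ 0.1725162 , -0.54847082,  0.23125558]), 'eef_rot': array([-6.21682264e-05,  9.88413136e-01,  1.51787577e-01, -8.46132661e-07]), 'force': array([0.2208597 , 0.0362601 , 0.77598086]), 'torque': array([-0.0453206 ,  0.03432908,  0.0016481 ]), 'gripper_force': 0.0, 'width': 0.0854978105813174}
```

View pics/top0.png

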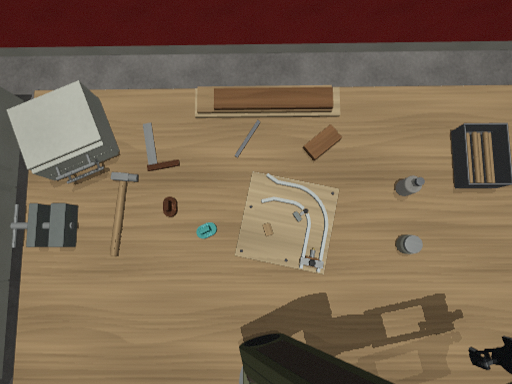

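View pics/side0.png

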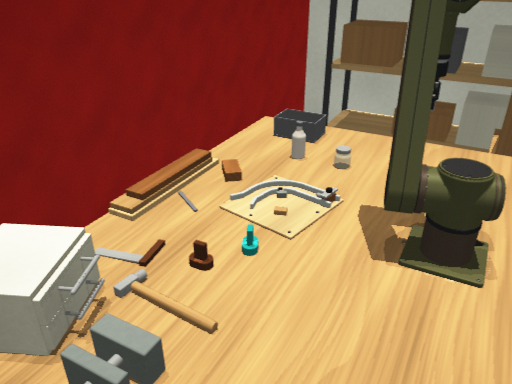

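The dark wooden carrier is at top (171,207) and side (202,255). The turquoise look-alike is at top (207,231) and side (250,240), so I'll leave that one. The hammer head at (125,177) and the dark square stock at (163,165) could only be mistaken for the carrier by colour. The track spans (236–339, 173–272), with the flare opening left at (265,190) and the stop knob at (312,262).

```bash
cat > fit.py <<'E'
from h import *
from scipy.optimize import least_squares
def cl_dist(P):
    "signed lateral offset from centreline (+ = outer), track frame"
    x,y=P.T
    return np.where((x>0)&(y>0),x-100,np.where(x<0,-y-100,np.hypot(x,y)-100))
def toT(p,W):
    c,s=np.cos(p[2]),np.sin(p[2]); D=W[:,:2]*1000-p[:2]; return D@np.array([[c,-s],[s,c]])
def fromT(p,T):
    c,s=np.cos(p[2]),np.sin(p[2]); return (np.array(T)@np.array([[c,s],[-s,c]])+p[:2])/1000
def fit(n,im,d):
    v,u=np.mgrid[0:384,0:512]; W=world(n,u,v,d)
    hsv=cv2.cvtColor(im,cv2.COLOR_RGB2HSV)
    m=(W[...,2]>.019)&(W[...,2]<.031)&(hsv[...,1]<70)&(hsv[...,2]>110)&(d>0)
    m&=(W[...,0]>.33)&(W[...,0]<.7)&(W[...,1]>-.23)&(W[...,1]<.14)
    Q=W[m]; p=np.array([505,-45,np.deg2rad(-10)])
    for k in range(4):
        T=toT(p,Q); ok=(T[:,0]>-130)&(T[:,1]<58)&(abs(abs(cl_dist(T))-28.5)<(25,15,9,7)[k])
        r=least_squares(lambda p:abs(cl_dist(toT(p,Q[ok])))-28.5,p,loss="soft_l1",f_scale=2); p=r.x
    o=cl_dist(toT(p,Q[ok])); 
    print(n,p[:2].round(1),np.rad2deg(p[2]).round(2),ok.sum(),"rms",np.std(abs(o)-28.5).round(2),"outer",o[o>0].mean().round(2),"inner",o[o<0].mean().round(2), "z",np.median(Q[ok][:,2]).round(4))
    return p
E
python3 - <<'E'
from fit import *
for n in("top","side"):
    im=cv2.imread(f"pics/{n}0.png")[:,:,::-1]; d=np.load(n+"0.npy"); p=fit(n,im,d); np.save("p_"+n,p)
    v,u=np.mgrid[0:384,0:512]; W=world(n,u,v,d)
    near=np.hypot(W[...,0]-.561,W[...,1]-.345)<.06
    for lo,hi in((.012,.09),(.06,.08),(.018,.026)):
        m=near&(W[...,2]>lo)&(W[...,2]<hi)&(im.max(2)<140); Q=W[m][:,:2]
        b=cv2.minAreaRect((Q*1000).astype(np.float32)); w,e=np.linalg.eigh(np.cov(Q.T)); a=e[:,1]
        print(n,lo,len(Q),Q.mean(0).round(4),np.median(W[m][:,2]).round(4),np.round(b,1) if 0 else b,"pca",np.rad2deg(np.arctan2(a[1],a[0])).round(1),(np.sqrt(w)*1000).round(1))
# close crops + overlay
im=cv2.imread("pics/top0.png"); p=np.load("p_top.npy")
big=cv2.resize(im[160:290,140:350],None,fx=3.8,fy=3.8,interpolation=cv2.INTER_CUBIC)
for off in(-23.5,23.5,-33.5,33.5):
    T=[(100+off,y) for y in range(60,0,-5)]+[((100+off)*np.cos(t),-(100+off)*np.sin(t)) for t in np.linspace(0,np.pi/2,20)]+[(x,-100-off) for x in range(0,-135,-5)]
    for q in fromT(p,T):
        a=pix("top",np.append(q,.027)); cv2.circle(big,(int((a[0]-139.5)*3.8),int((a[1]-159.5)*3.8)),1,(0,0,255),-1)
cv2.imwrite("pics/c1.png",big)
E
```

```text
top [506.4 -45.2] -11.87 594 rms 3.1 outer 28.47 inner -28.55 z 0.0257
top 0.012 241 [0.5623 0.3424] 0.0223 ((564.2717895507812, 346.1973876953125), (64.42939758300781, 44.43406677246094), 2.4191031455993652) pca 177.8 [10.8 17.3]
top 0.06 54 [0.5632 0.345 ] 0.0693 ((564.0121459960938, 345.4530944824219), (32.438270568847656, 15.047614097595215), 1.4679157733917236) pca -179.0 [4.7 9.7]
top 0.018 120 [0.5628 0.3422] 0.0212 ((564.3236694335938, 345.84942626953125), (64.01148223876953, 43.80012512207031), 0.02462424524128437) pca 178.7 [12.7 20. ]
side [505.  -39.7] -12.31 456 rms 3.27 outer 28.66 inner -28.15 z 0.0266
side 0.012 394 [0.5584 0.3572] 0.0288 ((561.342041015625, 354.198486328125), (65.33953094482422, 43.39147186279297), 13.327351570129395) pca -172.6 [ 7.8 15.5]
side 0.06 73 [0.5605 0.354 ] 0.0688 ((561.8803100585938, 352.627685546875), (34.66543960571289, 14.36092758178711), 1.3066258430480957) pca -175.3 [ 4.  10.4]
side 0.018 139 [0.5569 0.3568] 0.0226 ((561.342041015625, 354.198486328125), (65.33953094482422, 43.39147186279297), 13.327351570129395) pca -172.2 [10.1 20.2]
```

View pics/c1.png

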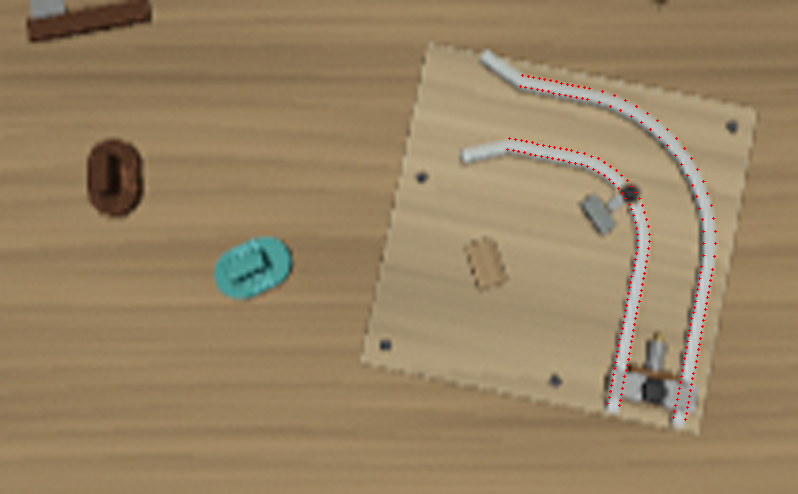

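The red model overlay follows the rails in the top view. The carrier is at crop (115,178), dark brown, with its bar running vertically in the image (yaw ≈ 1°), at world (0.5635, 0.3455). The look-alike at (253,267) is turquoise, so the choice stands. I'm using the top-camera values and moving now.

Emit:
play_rows --series '[[[0.035,0,0,5.5,0.06],[0.035,0,0,5.5,0.06],[0.035,0,0,5.5,0.06],[0.016,-0.036,0,0,0.06],[0.016,-0.036,0,0,0.06],[0.016,-0.036,0,0,0.06],[0.016,-0.036,0,0,0.06],[0.016,-0.036,0,0,0.06],[0.016,-0.036,0,0,0.06],[0.016,-0.036,0,0,0.06],[0.016,-0.036,0,0,0.06],[0.016,-0.036,0,0,0.06]]]'

```text
time: 1.5
tcp_pos: [0.4139, -0.1987, 0.2316]
eef_rot: [0.0, 1.0, 0.008, 0.0]
force: [0.7, 0.2, 0.1]
width: 0.0599
gripper_force: 0.0
```

Emit:
play_rows --series '[[[0.012,-0.039,0,0,0.06],[0.012,-0.039,0,0,0.06],[0.012,-0.039,0,0,0.06],[0.012,-0.039,0,0,0.06],[0.012,-0.039,0,0,0.06],[0.012,-0.039,0,0,0.06],[0.012,-0.039,0,0,0.06],[0.012,-0.039,0,0,0.06],[0.012,-0.039,0,0,0.06],[0.012,-0.039,0,0,0.06],[0.012,-0.039,0,0,0.06],[0.012,-0.039,0,0,0.06]]]'

```text
time: 2.5
tcp_pos: [0.5497, 0.2721, 0.2314]
eef_rot: [-0.0, 1.0, 0.009, 0.0]
force: [0.6, 0.2, 0.1]
width: 0.0603
gripper_force: 0.0
```

Emit:
play_rows --series '[[[0.006,-0.035,0,0,0.06],[0.006,-0.034,0,0,0.06],[0,0,0.03,0,0.06],[0,0,0.03,0,0.06],[0,0,0.02,0,0.06],[0,0,0.02,0,0.06],[0,0,0.02,0,0.06],[0,0,0,0,0.06],[0,0,0,0,0.06]]]'

```text
time: 3.25
tcp_pos: [0.5595, 0.3387, 0.1102]
eef_rot: [0.001, 1.0, 0.008, -0.001]
force: [1.3, -0.1, 1.1]
width: 0.0599
gripper_force: 0.0
```

Run:
```python
from h import *
p,d=snap("side"); s=sense(); print(s["tcp_pos"],s["eef_rot"])
c=p[190:310,150:290]; cv2.imwrite("pics/g1.png",cv2.resize(c,None,fx=4.5,fy=4.5,interpolation=cv2.INTER_CUBIC)[:,:,::-1])
print(pix("side",s["tcp_pos"]), pix("side",np.array([.5635,.3455,.07])))
```

```text
[0.56067126 0.33923796 0.11165361] [-2.96305411e-06  9.99964647e-01  8.40857794e-03  9.00224160e-06]
(np.float64(202.2272482933393), np.float64(227.12426793833282)) (np.float64(200.92093324256953), np.float64(241.51262334178557))
```

View pics/g1.png

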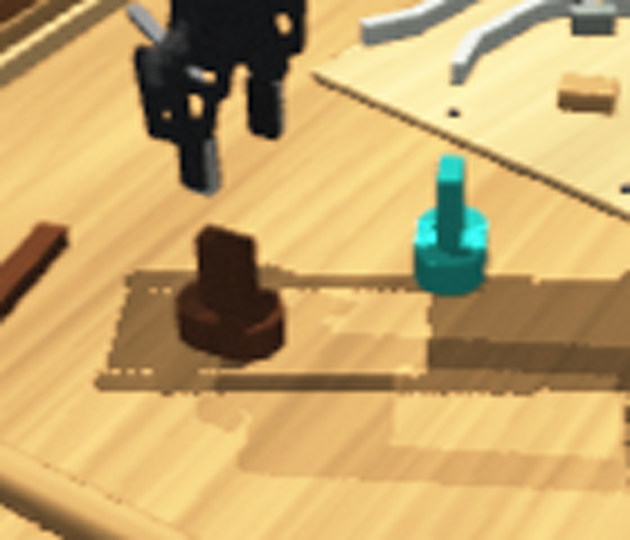

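The crop shows the open fingers at (200,190) and (268,130), above the bar at (225,235) and lined up to straddle it. Next I'll centre, descend and close.

Emit:
play_rows --series '[[[0.003,-0.0065,0,0,0.06],[0,0,0.02,0,0.06],[0,0,0.02,0,0.06],[0,0,0.02,0,0.06],[0,0,0.015,0,0.06],[0,0,0.004,0,0.06],[0,0,0,0,0.03],[0,0,0,0,0.03],[0,0,0,0,0.01],[0,0,0,0,0.01],[0,0,0,0,0.01],[0,0,0,0,0.01]]]' --newtons 45

```text
time: 4.3
tcp_pos: [0.5648, 0.3467, 0.0342]
eef_rot: [-0.001, 1.0, 0.008, 0.002]
force: [-0.0, 1.6, 6.2]
width: 0.0156
gripper_force: 49.2
```

Emit:
play_rows --series '[[[0,0,-0.02,0,0.01],[0,0,-0.03,-7,0.01],[0,0,-0.02,-7,0.01],[0,0,0,-7,0.01],[0,0,0,-7,0.01],[0,0,0,-7,0.01],[0,0,0,-7,0.01],[0,0,0,-7,0.01],[0,0,0,-7,0.01],[0,0,0,-7,0.01],[0,0,0,-7,0.01],[0,0,0,-7,0.01]]]'

```text
time: 5.3
tcp_pos: [0.5623, 0.3449, 0.1014]
eef_rot: [-0.0, 0.775, 0.631, -0.001]
force: [0.5, 0.3, -3.1]
width: 0.0152
gripper_force: 47.8
```

```bash
cat > go.py <<'E'
from h import *
from scipy.spatial.transform import Rotation as R
def go(target,s=None):
    s=s or sense(); q=s["eef_rot"]; r=R.from_quat([q[1],q[2],q[3],q[0]]); D=np.array(target)-s["tcp_pos"]
    x=r.as_matrix()[:,0]
    return "tool shift mm",(r.inv().apply(D)*1000).round(1),"yaw",np.rad2deg(np.arctan2(x[1],x[0])).round(2)
E
python3 - <<'E'
from go import *; from fit import fromT
p=np.load("p_top.npy"); s=sense(); print(s["tcp_pos"],s["force"],s["width"])
w=fromT(p,(100,125)); print(w); print(go(np.append(w,.095)))
E
```

```text
[0.56226126 0.34491352 0.10142966] [ 0.4859879   0.30516018 -3.1225005 ] 0.015235132090969097
[0.63001089 0.05657783]
('tool shift mm', array([-268.6,  124.8,    6.7]), 'yaw', np.float64(78.31))
```

Emit:
play_rows --series '[[[-0.0265,0.0125,0,0,0.01],[-0.0265,0.0125,0,0,0.01],[-0.0265,0.0125,0,0,0.01],[-0.0265,0.0125,0,0,0.01],[-0.0265,0.0125,0,0,0.01],[-0.0265,0.0125,0,0,0.01],[-0.0265,0.0125,0,0,0.01],[-0.0265,0.0125,0,0,0.01],[-0.0265,0.0125,0,0,0.01],[-0.0265,0.0125,0,0,0.01],[0,0,0,0,0.01],[0,0,0,0,0.01]]]'

```text
time: 6.3
tcp_pos: [0.6297, 0.0584, 0.1016]
eef_rot: [-0.001, 0.778, 0.628, -0.001]
force: [0.1, -0.2, -2.7]
width: 0.0155
gripper_force: 47.8
```

Run:
```python
from go import *; from fit import *
p=np.load("p_top.npy"); s=sense(); print(s["tcp_pos"],s["force"],toT(p,s["tcp_pos"][None]))
im,d=snap("top"); cv2.imwrite("pics/t2.png",im[:,:,::-1]);np.save("top2.npy",d)
v,u=np.mgrid[0:384,0:512]; W=world("top",u,v,d)
m=(W[...,2]>.07)&(W[...,2]<.1)&(np.hypot(W[...,0]-.63,W[...,1]-.057)<.06); T=toT(p,W[m])
print(m.sum(),T.min(0),T.max(0),cv2.minAreaRect(T.astype(np.float32)))
im2,d2=snap("side")
a=cv2.resize(im[160:240,230:320],None,fx=4.4,fy=4.4,interpolation=cv2.INTER_CUBIC);b=cv2.resize(im2[150:230,210:300],None,fx=4.4,fy=4.4,interpolation=cv2.INTER_CUBIC)
cv2.imwrite("pics/t2c.png",np.hstack([a,b])[:,:,::-1])
```

```text
[0.62974603 0.0584221  0.10162543] [ 0.06888717 -0.23231659 -2.70402248] [[ 99.3614561  126.75036228]]
51 [77.73953589 90.17419037] [110.1974876  149.79597892] ((86.52589416503906, 116.59677124023438), (23.382177352905273, 62.33641815185547), 24.76353645324707)
```

View pics/t2c.png

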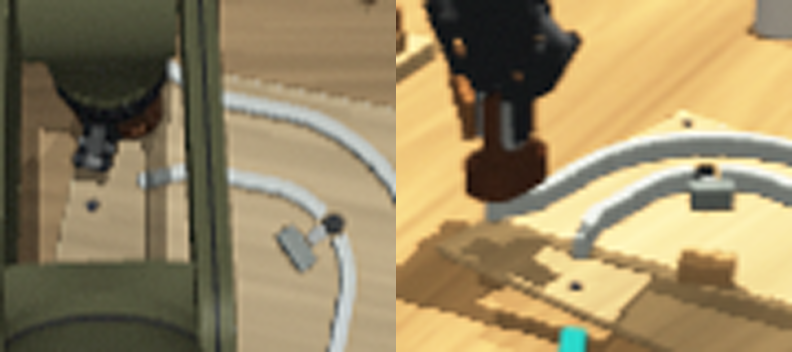

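The top view of the carrier is mostly hidden by the arm. The side view (right half) shows it held level at (505,170), above the flared mouth between the rail ends (505,210) and (580,240). I'll lower it by feel.

Emit:
play_rows --series '[[[0,0,0.015,0,0.01],[0,0,0.015,0,0.01],[0,0,0.015,0,0.01],[0,0,0.008,0,0.01],[0,0,0.002,0,0.01],[0,0,0,0,0.01],[0,0,0,0,0.01]]]'

```text
time: 6.98
tcp_pos: [0.6306, 0.0611, 0.0477]
eef_rot: [0.0, 0.777, 0.629, 0.0]
force: [0.2, 0.5, -2.8]
width: 0.0157
gripper_force: 47.8
```

Emit:
play_rows --series '[[[0,0,0.001,0,0.01],[0,0,0.001,0,0.01],[0,0,0,0,0.01],[0,0,0,0,0.01]]]'

```text
time: 7.32
tcp_pos: [0.6305, 0.0604, 0.0458]
eef_rot: [0.0, 0.777, 0.629, 0.0]
force: [-0.2, 0.1, -3.1]
width: 0.0155
gripper_force: 47.8
```

Emit:
play_rows --series '[[[0,0,0.001,0,0.01],[0,0,0.0005,0,0.01],[0,0,0,0,0.01],[0,0,0,0,0.01]]]'

```text
time: 7.65
tcp_pos: [0.6302, 0.0604, 0.0437]
eef_rot: [-0.0, 0.777, 0.629, -0.0]
force: [-0.0, 0.0, -2.8]
width: 0.0154
gripper_force: 47.8
```

Emit:
play_rows --series '[[[0,0,0.001,0,0.01],[0,0,0,0,0.01],[0,0,0,0,0.01]]]'

```text
time: 7.9
tcp_pos: [0.6305, 0.0604, 0.0432]
eef_rot: [0.0, 0.777, 0.629, 0.0]
force: [0.1, -0.6, 1.0]
width: 0.0153
gripper_force: 48.1
```

Emit:
play_rows --series '[[[-0.004,0,-0.0003,0,0.01],[-0.005,0,0,0,0.01],[-0.005,0,0,0,0.01],[-0.005,0,0,0,0.01],[-0.005,0,0,0,0.01],[-0.005,0,0,0,0.01],[-0.005,0,0,0,0.01],[-0.005,0,0,0,0.01],[-0.004,0,0,0,0.01],[-0.003,0,0,0,0.01],[0,0,0,0,0.01],[0,0,0,0,0.01]]]'

```text
time: 8.9
tcp_pos: [0.6206, 0.0147, 0.0432]
eef_rot: [0.0, 0.777, 0.629, -0.0]
force: [-0.3, -1.2, 0.6]
width: 0.0155
gripper_force: 48.3
```

```bash
cat >> go.py <<'E'
from fit import toT,fromT
def st(p=None):
    p=np.load("p_top.npy") if p is None else p
    s=sense(); T=toT(p,s["tcp_pos"][None])[0]; q=s["eef_rot"]; r=R.from_quat([q[1],q[2],q[3],q[0]])
    x=r.as_matrix()[:,0]; F=r.inv().apply(s["force"])
    print("t",round(s["time"],2),"T",T.round(2),"z",s["tcp_pos"][2].round(4),"yawT",(np.rad2deg(np.arctan2(x[1],x[0]))-np.rad2deg(p[2])).round(2),"Ftool",F.round(2),"torque",s["torque"].round(2),"w",s["width"].round(4))
E
python3 -c "
from go import *
st()"
```

```text
Traceback (most recent call last):
  File "go.py", line 12, in st
    print("t",round(s["time"],2),"T",T.round(2),"z",s["tcp_pos"][2].round(4),"yawT",(np.rad2deg(np.arctan2(x[1],x[0]))-np.rad2deg(p[2])).round(2),"Ftool",F.round(2),"torque",s["torque"].round(2),"w",s["width"].round(4))
                                                                                                                                                                                                       ^^^^^^^^^^^^^^^^
AttributeError: 'float' object has no attribute 'round'
```

```bash
sed -i 's/s\["width"\].round(4)/round(s["width"],4)/' go.py; python3 -c "
from go import *
st()"
```

```text
t 8.9 T [99.39 82.04] z 0.0432 yawT 89.83 Ftool [-1.22 -0.03 -0.62] torque [-0.28  0.   -0.02] w 0.0155
```

Emit:
play_rows --series '[[[-0.003,0.0003,0,0,0.01],[-0.003,0.0003,0,0,0.01],[-0.003,0,0,0,0.01],[-0.003,0,0,0,0.01],[-0.002,0,0,0,0.01]]]'

```text
time: 9.32
tcp_pos: [0.6184, 0.0014, 0.0431]
eef_rot: [0.0, 0.777, 0.629, 0.0]
force: [0.7, 1.1, -0.3]
width: 0.0155
gripper_force: 48.2
```

Emit:
play_rows --series '[[[-0.002,0,0,0,0.01],[-0.002,0,0,0,0.01],[-0.002,0,0,0,0.01],[0,0,0,0,0.01]]]'

```text
time: 9.65
tcp_pos: [0.6171, -0.0047, 0.0432]
eef_rot: [0.0, 0.777, 0.629, -0.0]
force: [0.5, 1.0, -0.7]
width: 0.0155
gripper_force: 48.3
```

```bash
python3 -c "
from go import *
st()"
```

```text
t 9.65 T [99.95 62.35] z 0.0432 yawT 89.82 Ftool [1.07 0.33 0.68] torque [ 0.07 -0.06 -0.03] w 0.0155
```

Emit:
play_rows --series '[[[-0.002,0,0,0,0.01],[-0.003,0,0,0,0.01],[-0.003,0,0,0,0.01],[-0.003,0,0,0,0.01],[-0.002,0,0,0,0.01],[0,0,0,0,0.01]]]'

```text
time: 10.15
tcp_pos: [0.6143, -0.0176, 0.0432]
eef_rot: [0.0, 0.777, 0.629, -0.0]
force: [0.1, 0.1, -0.2]
width: 0.0152
gripper_force: 48.3
```

Emit:
play_rows --series '[[[-0.002,0,0,0,0.01],[-0.003,0,0,0,0.01],[-0.003,0,0,0,0.01],[-0.003,0,0,0,0.01],[-0.003,0,0,0,0.01],[-0.002,0,0,0,0.01],[0,0,0,0,0.01]]]'

```text
time: 10.73
tcp_pos: [0.6109, -0.0333, 0.0432]
eef_rot: [0.0, 0.777, 0.629, -0.0]
force: [-0.1, -0.3, 1.3]
width: 0.0157
gripper_force: 48.4
```

```bash
python3 -c "
from go import *
st()"
```

```text
t 10.73 T [99.83 33.14] z 0.0432 yawT 89.81 Ftool [-0.33 -0.07 -1.32] torque [ 0.06 -0.09 -0.03] w 0.0157
```

Emit:
play_rows --series '[[[0,0.0006,0,0,0.01],[0,0.0006,0,0,0.01],[0,0,0,0,0.01],[0,0,0,0,0.01]]]'

```text
time: 11.07
tcp_pos: [0.6111, -0.0333, 0.0432]
eef_rot: [-0.0, 0.777, 0.629, -0.001]
force: [-4.1, -1.9, 4.9]
width: 0.0158
gripper_force: 49.0
```

Emit:
play_rows --series '[[[0,0.0005,0,0,0.01],[0,0.0003,0,0,0.01],[0,0,0,0,0.01],[0,0,0,0,0.01]]]'

```text
time: 11.4
tcp_pos: [0.6113, -0.0333, 0.0432]
eef_rot: [-0.001, 0.777, 0.629, -0.001]
force: [-3.7, -1.0, 5.9]
width: 0.0157
gripper_force: 49.1
```

```bash
python3 -c "
from go import *
st()"
```

```text
t 11.4 T [100.21  33.24] z 0.0432 yawT 89.86 Ftool [-1.75 -3.44 -5.93] torque [-0.1   0.85  0.04] w 0.0157
```

Emit:
play_rows --series '[[[0,-0.001,-0.0003,0,0.01],[0,-0.001,0,0,0.01],[0,0,0,0,0.01],[0,0,0,0,0.01]]]'

```text
time: 11.73
tcp_pos: [0.6113, -0.0327, 0.0432]
eef_rot: [0.0, 0.777, 0.629, 0.0]
force: [-0.3, -0.5, -1.6]
width: 0.0157
gripper_force: 48.3
```

```bash
python3 -c "
from go import *
st()"
```

```text
t 11.73 T [100.04  33.77] z 0.0432 yawT 89.84 Ftool [-0.55 -0.24  1.61] torque [-0.19  0.07  0.04] w 0.0157
```

Emit:
play_rows --series '[[[0,-0.001,0,0,0.01],[0,-0.0005,0,0,0.01],[0,0,0,0,0.01],[0,0,0,0,0.01]]]'

```text
time: 12.07
tcp_pos: [0.6096, -0.0321, 0.0432]
eef_rot: [-0.0, 0.777, 0.629, 0.0]
force: [0.8, -0.5, -3.1]
width: 0.0149
gripper_force: 48.1
```

```bash
python3 -c "
from go import *
st()"
```

```text
t 12.07 T [98.24 34.02] z 0.0432 yawT 89.83 Ftool [-0.33  0.88  3.07] torque [ 0.01 -0.09  0.02] w 0.0149
```

Emit:
play_rows --series '[[[0,-0.0005,0,0,0.01],[0,-0.0005,0,0,0.01],[0,0,0,0,0.01],[0,0,0,0,0.01]]]'

```text
time: 12.4
tcp_pos: [0.609, -0.0321, 0.0434]
eef_rot: [0.0, 0.777, 0.629, 0.0]
force: [1.3, 0.4, -3.2]
width: 0.0154
gripper_force: 47.7
```

```bash
python3 -c "
from go import *
st()"
```

```text
t 12.4 T [97.7 33.9] z 0.0434 yawT 89.83 Ftool [0.67 1.21 3.2 ] torque [ 0.03 -0.4   0.01] w 0.0154
```

Emit:
play_rows --series '[[[-0.002,0.0012,0.0003,0,0.01],[-0.003,0,0,0,0.01],[-0.004,0,0,0,0.01],[-0.004,0,0,0,0.01],[-0.004,0,0,0,0.01],[-0.004,0,0,0,0.01],[-0.003,0,0,0,0.01],[-0.002,0,0,0,0.01],[0,0,0,0,0.01],[0,0,0,0,0.01]]]'

```text
time: 13.23
tcp_pos: [0.6043, -0.0584, 0.0432]
eef_rot: [0.0, 0.777, 0.629, -0.0]
force: [-0.8, -1.1, -0.2]
width: 0.0154
gripper_force: 48.1
```

```bash
cat >> go.py <<'E'
def arc(off=(-1.0,0),R0=99.7):
    st(); p=np.load("p_top.npy"); s=sense(); T=toT(p,s["tcp_pos"][None])[0]-np.array(off); a=np.rad2deg(np.arctan2(-T[1],T[0]))
    q=s["eef_rot"]; x=R.from_quat([q[1],q[2],q[3],q[0]]).as_matrix()[:,0]; yaw=np.rad2deg(np.arctan2(x[1],x[0])-p[2])
    print("arc angle",a.round(2),"R err",(np.hypot(*T)-R0).round(2),"yaw err",(yaw-(90-a)).round(2))
E
python3 -c "
from go import *
arc()"
```

```text
t 13.23 T [98.48  7.15] z 0.0432 yawT 89.83 Ftool [-1.26 -0.52  0.18] torque [-0.24  0.05 -0.02] w 0.0154
arc angle -4.11 R err 0.04 yaw err -4.28
```

Emit:
play_rows --series '[[[-0.003,0.0003,0,0,0.01],[-0.003,0,0,1,0.01],[-0.0034,-0.0001,0,2,0.01],[-0.0034,-0.0001,0,2,0.01],[-0.0034,-0.0001,0,2,0.01],[0,0,0,0,0.01],[0,0,0,0,0.01]]]'

```text
time: 13.82
tcp_pos: [0.6006, -0.074, 0.0432]
eef_rot: [0.0, 0.814, 0.581, -0.0]
force: [-0.5, -1.8, 0.4]
width: 0.0155
gripper_force: 48.2
```

```bash
python3 -c "
from go import *
arc()"
```

```text
t 13.82 T [98.04 -8.84] z 0.0432 yawT 82.86 Ftool [-1.85  0.15 -0.37] torque [-0.19 -0.02 -0.02] w 0.0155
arc angle 5.1 R err -0.27 yaw err -2.04
```

Emit:
play_rows --series '[[[-0.0035,0,0,0,0.01],[-0.0035,0,0,2,0.01],[-0.0035,-0.0001,0,2,0.01],[-0.0035,-0.0001,0,2,0.01],[-0.0035,-0.0001,0,2,0.01],[-0.0035,-0.0001,0,2,0.01],[-0.0035,-0.0001,0,2,0.01],[0,0,0,0,0.01],[0,0,0,0,0.01]]]'

```text
time: 14.57
tcp_pos: [0.5903, -0.0961, 0.0432]
eef_rot: [0.0, 0.87, 0.493, -0.0]
force: [-0.0, -1.6, 0.4]
width: 0.0154
gripper_force: 48.3
```

```bash
python3 -c "
from go import *
arc()"
```

```text
t 14.57 T [ 92.53 -32.61] z 0.0432 yawT 70.9 Ftool [-1.36  0.81 -0.37] torque [-0.23  0.07 -0.04] w 0.0154
arc angle 19.22 R err -0.65 yaw err 0.12
```

Emit:
play_rows --series '[[[-0.0035,0.0003,0,2,0.01],[-0.0035,0.0001,0,2,0.01],[-0.0035,-0.0001,0,2,0.01],[-0.0035,-0.0001,0,2,0.01],[0,0,0,0,0.01]]]'

```text
time: 14.98
tcp_pos: [0.5827, -0.1076, 0.0432]
eef_rot: [0.0, 0.903, 0.43, 0.0]
force: [-0.3, -0.8, -1.4]
width: 0.0161
gripper_force: 48.2
```

```bash
python3 -c "
from go import *
arc()"
```

```text
t 14.98 T [ 87.45 -45.36] z 0.0432 yawT 62.84 Ftool [-0.87  0.26  1.35] torque [-0.15 -0.04 -0.03] w 0.0161
arc angle 27.15 R err -0.3 yaw err -0.01
```

Emit:
play_rows --series '[[[-0.0035,0,0,2,0.01],[-0.0035,0,0,2,0.01],[-0.0035,-0.0001,0,2,0.01],[-0.0035,-0.0001,0,2,0.01],[0,0,0,0,0.01]]]'

```text
time: 15.4
tcp_pos: [0.5751, -0.1168, 0.0434]
eef_rot: [0.0, 0.931, 0.366, 0.002]
force: [2.7, 2.5, -2.8]
width: 0.0155
gripper_force: 47.9
```

```bash
python3 -c "
from go import *
arc()"
```

```text
t 15.4 T [ 81.9  -56.02] z 0.0434 yawT 54.82 Ftool [3.73 0.   2.81] torque [ 0.57 -0.69 -0.02] w 0.0155
arc angle 34.05 R err 0.35 yaw err -1.14
```

Emit:
play_rows --series '[[[-0.0035,-0.0002,0.0002,1.5,0.01],[-0.0035,-0.0002,0,1.5,0.01],[-0.0035,-0.0001,0,2,0.01],[-0.0035,-0.0001,0,2,0.01],[0,0,0,0,0.01]]]'

```text
time: 15.82
tcp_pos: [0.5644, -0.1253, 0.0433]
eef_rot: [0.0, 0.951, 0.308, 0.002]
force: [4.7, 3.2, -1.5]
width: 0.0156
gripper_force: 47.9
```

```bash
python3 -c "
from go import *
arc()"
```

```text
t 15.82 T [ 73.22 -66.52] z 0.0433 yawT 47.8 Ftool [5.7  0.17 1.54] torque [ 0.8  -0.86 -0.08] w 0.0156
arc angle 41.87 R err -0.03 yaw err -0.33
```

Emit:
play_rows --series '[[[-0.0035,-0.0001,0,2,0.01],[-0.0035,-0.0001,0,2,0.01],[-0.0035,-0.0001,0,2,0.01],[-0.0035,-0.0001,0,2,0.01],[0,0,0,0,0.01]]]'

```text
time: 16.23
tcp_pos: [0.5526, -0.1327, 0.0434]
eef_rot: [-0.0, 0.97, 0.241, 0.002]
force: [4.3, 4.7, -2.6]
width: 0.0158
gripper_force: 47.9
```

```bash
python3 -c "
from go import *
arc()"
```

```text
t 16.23 T [ 63.16 -76.16] z 0.0434 yawT 39.79 Ftool [ 5.93 -2.14  2.64] torque [ 0.73 -0.88 -0.14] w 0.0158
arc angle 49.89 R err -0.12 yaw err -0.32
```

Emit:
play_rows --series '[[[-0.0035,-0.0003,0,2,0.01],[-0.0035,-0.0002,0,2,0.01],[-0.0035,-0.0001,0,2,0.01],[-0.0035,-0.0001,0,2,0.01],[0,0,0,0,0.01]]]'

```text
time: 16.65
tcp_pos: [0.5379, -0.1386, 0.0431]
eef_rot: [0.0, 0.985, 0.174, 0.001]
force: [1.6, 1.3, -1.6]
width: 0.0154
gripper_force: 48.0
```

```bash
python3 -c "
from go import *
arc()"
```

```text
t 16.65 T [ 49.99 -84.92] z 0.0431 yawT 31.87 Ftool [ 1.94 -0.69  1.62] torque [ 0.3  -0.48 -0.03] w 0.0154
arc angle 59.01 R err -0.65 yaw err 0.89
```

Emit:
play_rows --series '[[[-0.0035,-0.0002,0,2,0.01],[-0.0035,-0.0001,0,2,0.01],[-0.0035,-0.0001,0,2,0.01],[-0.0035,-0.0001,0,2,0.01],[0,0,0,0,0.01]]]'

```text
time: 17.07
tcp_pos: [0.5237, -0.1422, 0.0431]
eef_rot: [-0.0, 0.995, 0.105, 0.0]
force: [0.4, 1.7, 1.2]
width: 0.0155
gripper_force: 48.3
```

```bash
python3 -c "
from go import *
arc()"
```

```text
t 17.07 T [ 36.85 -91.39] z 0.0431 yawT 23.89 Ftool [ 0.77 -1.57 -1.17] torque [ 0.34 -0.25 -0.11] w 0.0155
arc angle 67.5 R err -0.79 yaw err 1.39
```

Emit:
play_rows --series '[[[-0.0035,-0.0004,0,2.5,0.01],[-0.0035,-0.0003,0,2.5,0.01],[-0.0035,-0.0001,0,2.5,0.01],[-0.0035,-0.0001,0,2.5,0.01],[0,0,0,0,0.01]]]'

```text
time: 17.48
tcp_pos: [0.5095, -0.1439, 0.0431]
eef_rot: [0.0, 1.0, 0.018, -0.0]
force: [-0.7, -1.3, 1.1]
width: 0.0153
gripper_force: 48.4
```

```bash
python3 -c "
from go import *
arc((-1,1))"
```

```text
t 17.48 T [ 23.32 -95.96] z 0.0431 yawT 13.92 Ftool [-0.79  1.28 -1.11] torque [-0.2   0.02 -0.05] w 0.0153
arc angle 75.92 R err 0.26 yaw err -0.16
```

Emit:
play_rows --series '[[[-0.0035,-0.0001,0,2,0.01],[-0.0035,-0.0001,0,2,0.01],[-0.0035,-0.0001,0,2,0.01],[0,0,0,0,0.01],[0,0,0,0,0.01]]]'

```text
time: 17.9
tcp_pos: [0.4992, -0.1435, 0.0431]
eef_rot: [0.0, 0.999, -0.034, -0.0]
force: [-0.2, -0.3, 2.8]
width: 0.0156
gripper_force: 48.5
```

```bash
python3 -c "
from go import *
arc((-1,1))"
```

```text
t 17.9 T [ 13.11 -97.76] z 0.0431 yawT 8.01 Ftool [-0.13  0.36 -2.83] torque [-0.22  0.   -0.09] w 0.0156
arc angle 81.87 R err 0.06 yaw err -0.13
```

Emit:
play_rows --series '[[[-0.0033,0,0,2,0.01],[-0.0033,0,0,2,0.01],[-0.0033,0,0,2,0.01],[-0.0033,0,0,2,0.01],[-0.003,0,-0.0002,0,0.01],[0,0,0,0,0.01],[0,0,0,0,0.01]]]'

```text
time: 18.48
tcp_pos: [0.4828, -0.1409, 0.0431]
eef_rot: [-0.0, 0.995, -0.104, -0.0]
force: [0.2, -0.3, 1.4]
width: 0.0155
gripper_force: 48.4
```

```bash
python3 -c "
from go import *
arc((-1,1))
p=np.load('p_top.npy'); c=eyes.calibration('top')
E=np.linalg.inv(np.array(c['extrinsics']))
for n,u,v,z in(('tip',657,335,.021),('face',655,370,.025),('knob',655,390,.059)):
    a,b=139.5+u/3.8,159.5+v/3.8
    d=E[:3,:3]@np.array([(a-c['cx'])/c['fx'],-(b-c['cy'])/c['fy'],-1]); o=E[:3,3]; w=o+d*(z-o[2])/d[2]; print(n,toT(p,w[None]).round(1))
"
```

```text
t 18.48 T [ -3.4  -98.57] z 0.0431 yawT -0.06 Ftool [ 0.31  0.27 -1.43] torque [-0.12 -0.05  0.02] w 0.0155
arc angle 91.38 R err -0.1 yaw err 1.32
tip [[-64.7 -97.5]]
face [[ -94.2 -100.8]]
knob [[-110.2  -99.6]]
```

Emit:
play_rows --series '[[[-0.003,0,0,0,0.01],[-0.003,0,0,0,0.01],[-0.003,0,0,0,0.01],[-0.003,0,0,0,0.01],[-0.003,0,0,0,0.01],[-0.003,0,0,0,0.01],[0,0,0,0,0.01],[0,0,0,0,0.01]]]'

```text
time: 19.15
tcp_pos: [0.4647, -0.137, 0.0431]
eef_rot: [-0.0, 0.994, -0.105, -0.001]
force: [-1.2, -0.1, 2.7]
width: 0.0159
gripper_force: 48.4
```

```bash
python3 -c "
from go import *
st()"
```

```text
t 19.15 T [-21.96 -98.44] z 0.0431 yawT -0.16 Ftool [-1.15  0.36 -2.68] torque [-0.15  0.1  -0.04] w 0.0159
```

Emit:
play_rows --series '[[[-0.0015,0,0,0,0.01],[-0.0015,0,0,0,0.01],[-0.0015,0,0,0,0.01],[0,0,0,0,0.01]]]'

```text
time: 19.48
tcp_pos: [0.4611, -0.1363, 0.0431]
eef_rot: [0.0, 0.994, -0.105, 0.0]
force: [0.5, -0.5, 0.3]
width: 0.0154
gripper_force: 48.3
```

```bash
python3 -c "
from go import *
st()"
```

```text
t 19.48 T [-25.61 -98.54] z 0.0431 yawT -0.17 Ftool [ 0.65  0.41 -0.25] torque [-0.1  -0.22  0.02] w 0.0154
```

Emit:
play_rows --series '[[[-0.001,0,0,0,0.01],[-0.001,0,0,0,0.01],[-0.001,0,0,0,0.01],[-0.001,0,0,0,0.01],[0,0,0,0,0.01]]]'

```text
time: 19.9
tcp_pos: [0.4571, -0.1355, 0.0431]
eef_rot: [0.0, 0.994, -0.105, -0.0]
force: [0.3, -0.6, -0.2]
width: 0.0152
gripper_force: 48.2
```

Emit:
play_rows --series '[[[-0.001,0,0,0,0.01],[-0.001,0,0,0,0.01],[-0.001,0,0,0,0.01],[0,0,0,0,0.01]]]'

```text
time: 20.23
tcp_pos: [0.4541, -0.1348, 0.0431]
eef_rot: [-0.0, 0.994, -0.105, -0.0]
force: [1.2, -1.1, 0.2]
width: 0.0155
gripper_force: 48.2
```

Emit:
play_rows --series '[[[-0.001,0,0,0,0.01],[-0.001,0,0,0,0.01],[0,0,0,0,0.01],[0,0,0,0,0.01]]]'

```text
time: 20.57
tcp_pos: [0.4528, -0.1345, 0.0431]
eef_rot: [0.0, 0.994, -0.105, 0.0]
force: [2.3, -0.4, -2.6]
width: 0.0157
gripper_force: 47.8
```

```bash
python3 -c "
from go import *
st()"
```

```text
t 20.57 T [-34.15 -98.5 ] z 0.0431 yawT -0.17 Ftool [ 2.31 -0.14  2.59] torque [-0.16 -0.53  0.02] w 0.0157
```

Emit:
play_rows --series '[[[-0.0005,0,0,0,0.01],[-0.0005,0,0,0,0.01],[0,0,0,0,0.01]]]'

```text
time: 20.82
tcp_pos: [0.4526, -0.1346, 0.0433]
eef_rot: [0.0, 0.994, -0.105, 0.001]
force: [4.5, -0.7, -3.6]
width: 0.0155
gripper_force: 47.7
```

```bash
python3 -c "
from go import *
st()"
```

```text
t 20.82 T [-34.3  -98.53] z 0.0433 yawT -0.18 Ftool [ 4.59 -0.26  3.57] torque [-0.1  -1.07 -0.02] w 0.0155
```

Emit:
play_rows --series '[[[-0.0005,0,0.0003,0,0.01],[-0.0005,0,0.0003,0,0.01],[-0.0005,0,0,0,0.01],[0,0,0,0,0.01]]]'

```text
time: 21.15
tcp_pos: [0.4526, -0.1346, 0.0433]
eef_rot: [0.0, 0.994, -0.105, 0.003]
force: [5.5, 0.1, -1.1]
width: 0.0154
gripper_force: 48.0
```

```bash
python3 -c "
from go import *
st();print(sense()['eef_rot'])"
```

```text
t 21.15 T [-34.34 -98.6 ] z 0.0433 yawT -0.2 Ftool [ 5.37 -1.21  1.13] torque [-0.05 -1.17 -0.03] w 0.0154
[ 3.78204823e-04  9.94457265e-01 -1.05109539e-01  2.56710706e-03]
```

Emit:
play_rows --series '[[[-0.0005,0,0,0,0.01],[-0.0005,0,0,0,0.01],[-0.0005,0,0,0,0.01],[0,0,0,0,0.01],[0,0,0,0,0.01]]]'

```text
time: 21.57
tcp_pos: [0.4524, -0.1346, 0.0434]
eef_rot: [0.001, 0.994, -0.105, 0.004]
force: [9.2, -0.7, -1.7]
width: 0.0154
gripper_force: 47.8
```

```bash
python3 -c "
from go import *
st();print(sense()['eef_rot'])"
```

```text
t 21.57 T [-34.5  -98.64] z 0.0434 yawT -0.21 Ftool [ 9.11 -1.27  1.81] torque [-0.03 -1.66 -0.05] w 0.0154
[ 5.28936046e-04  9.94438154e-01 -1.05254874e-01  3.72683873e-03]
```

Emit:
play_rows --series '[[[-0.0004,0,0,0,0.01],[-0.0003,0,0,0,0.01],[0,0,0,0,0.01],[0,0,0,0,0.01],[0,0,0,0,0.01]]]'

```text
time: 21.98
tcp_pos: [0.4524, -0.1346, 0.0435]
eef_rot: [0.001, 0.994, -0.105, 0.004]
force: [9.7, 0.3, -4.0]
width: 0.0158
gripper_force: 47.7
```

Emit:
play_rows --series '[[[0,0,0,0,0.01],[0,0,0,0,0.01],[0,0,0,0,0.01],[0,0,0,0,0.01],[0,0,0,0,0.01],[0,0,0,0,0.01]]]'

```text
time: 22.48
tcp_pos: [0.4523, -0.1346, 0.0435]
eef_rot: [0.001, 0.994, -0.105, 0.004]
force: [9.3, 0.5, -2.2]
width: 0.0153
gripper_force: 47.7
```

Emit:
play_rows --series '[[[0,0,0,0,0.01],[0,0,0,0,0.01],[0,0,0,0,0.01],[0,0,0,0,0.01],[0,0,0,0,0.01],[0,0,0,0,0.01]]]'

```text
time: 22.98
tcp_pos: [0.4523, -0.1346, 0.0435]
eef_rot: [0.001, 0.994, -0.105, 0.004]
force: [8.7, 0.4, -3.4]
width: 0.0153
gripper_force: 47.7
```

```bash
python3 -c "
from go import *
st();print(sense()['eef_rot'])
im,d=snap('side'); W=pix('side',sense()['tcp_pos']); u,v=map(int,W); print(u,v)
cv2.imwrite('pics/s3.png',cv2.resize(im[v-50:v+40,u-60:u+60],None,fx=5,fy=5,interpolation=cv2.INTER_CUBIC)[:,:,::-1])"
```

```text
t 22.98 T [-34.56 -98.66] z 0.0435 yawT -0.22 Ftool [ 8.37 -2.25  3.49] torque [ 0.01 -1.81 -0.1 ] w 0.0153
[ 6.02016547e-04  9.94429538e-01 -1.05314846e-01  4.27958495e-03]
309 185
```

View pics/s3.png

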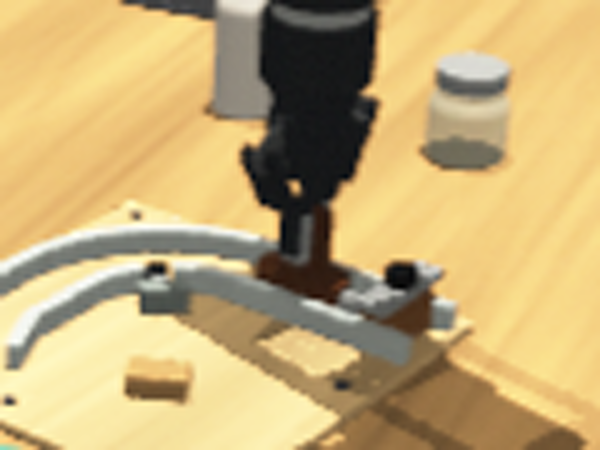

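The crop shows the carrier (300,270) between the exit rails, level, with its nose at the sleeve in front of the stop's knob (400,275). I'll firm the grip, take the press to about 11 N and hold it for a second.

Emit:
play_rows --series '[[[0,0,0,0,0.01],[0,0,0.0004,0,0.01],[-0.0004,0,0.0003,0,0.01],[-0.0004,0,0,0,0.01],[0,0,0,0,0.01],[0,0,0,0,0.01]]]' --newtons 75

```text
time: 23.53
tcp_pos: [0.4524, -0.1347, 0.0434]
eef_rot: [0.001, 0.994, -0.105, 0.005]
force: [9.4, -0.2, 1.1]
width: 0.0147
gripper_force: 75.3
```

```bash
python3 -c "
from go import *
st();print(sense()['eef_rot'])"
```

```text
t 23.53 T [-34.5  -98.69] z 0.0434 yawT -0.23 Ftool [ 9.19 -1.81 -1.03] torque [ 0.15 -1.75 -0.03] w 0.0147
[ 7.62627693e-04  9.94420490e-01 -1.05358509e-01  5.18569778e-03]
```

Emit:
play_rows --series '[[[-0.0005,0,0,0,0.01],[-0.0004,0,0,0,0.01],[0,0,0,0,0.01],[0,0,0,0,0.01]]]'

```text
time: 23.87
tcp_pos: [0.4523, -0.1346, 0.0435]
eef_rot: [0.001, 0.994, -0.105, 0.006]
force: [11.1, 0.6, 1.0]
width: 0.0149
gripper_force: 75.0
```

Emit:
play_rows --series '[[[0,0,0,0,0.01],[0,0,0,0,0.01],[0,0,0,0,0.01],[0,0,0,0,0.01]]]'

```text
time: 24.2
tcp_pos: [0.4522, -0.1347, 0.0435]
eef_rot: [0.001, 0.994, -0.105, 0.006]
force: [11.3, 1.4, 0.9]
width: 0.0146
gripper_force: 75.0
```

```bash
python3 -c "
from go import *
st();print(sense()['eef_rot'])"
```

```text
t 24.2 T [-34.63 -98.71] z 0.0435 yawT -0.23 Ftool [10.72 -3.7  -0.73] torque [ 0.19 -1.97 -0.07] w 0.0146
[ 8.38768706e-04  9.94408568e-01 -1.05435240e-01  5.85715570e-03]
```

Emit:
play_rows --series '[[[0,0,0,0,0.01],[0,0,0,0,0.01],[0,0,0,0,0.01],[0,0,0,0,0.01],[0,0,0,0,0.01],[0,0,0,0,0.01],[0,0,0,0,0.01],[0,0,0,0,0.01]]]'

```text
time: 24.87
tcp_pos: [0.4523, -0.1347, 0.0435]
eef_rot: [0.001, 0.994, -0.105, 0.006]
force: [10.8, 0.8, 0.4]
width: 0.0147
gripper_force: 75.0
```

Emit:
play_rows --series '[[[0.001,0,0,0,0.01],[0.001,0,-0.0002,0,0.01],[0.001,0,0,0,0.01],[0,0,0,0,0.01]]]'

```text
time: 25.2
tcp_pos: [0.4526, -0.1347, 0.0433]
eef_rot: [0.001, 0.994, -0.105, 0.003]
force: [6.8, 0.2, 2.9]
width: 0.0152
gripper_force: 75.7
```

```bash
python3 -c "
from go import *
st();print(sense()['eef_rot'])"
```

```text
t 25.2 T [-34.29 -98.63] z 0.0433 yawT -0.19 Ftool [ 6.66 -1.67 -2.85] torque [ 0.02 -1.2  -0.05] w 0.0152
[ 5.25457315e-04  9.94458185e-01 -1.05079979e-01  3.29256108e-03]
```

Emit:
play_rows --series '[[[0.001,0,0,0,0.01],[0.001,0,-0.0002,0,0.01],[0,0,0,0,0.01],[0,0,0,0,0.01]]]' --newtons 45

```text
time: 25.53
tcp_pos: [0.4527, -0.1346, 0.0431]
eef_rot: [0.0, 0.994, -0.105, 0.002]
force: [5.2, 0.4, 6.6]
width: 0.0148
gripper_force: 76.1
```

```bash
python3 -c "
from go import *
st();print(sense()['eef_rot'])"
```

```text
t 25.53 T [-34.14 -98.58] z 0.0431 yawT -0.17 Ftool [ 5.06 -1.48 -6.62] torque [-0.02 -0.83 -0.02] w 0.0148
[ 3.25280818e-04  9.94482695e-01 -1.04885997e-01  1.72945223e-03]
```

Emit:
play_rows --series '[[[0.001,0,-0.0005,0,0.01],[0,0,0,0,0.01],[0,0,0,0,0.02],[0,0,0,0,0.03],[0,0,0,0,0.045],[0,0,0,0,0.045],[0,0,0,0,0.045],[0,0,0,0,0.045]]]'

```text
time: 26.2
tcp_pos: [0.4513, -0.1342, 0.0424]
eef_rot: [-0.0, 0.994, -0.105, -0.001]
force: [-0.3, 0.3, 1.2]
width: 0.0448
gripper_force: 0.0
```

Emit:
play_rows --series '[[[0,0,-0.003,0,0.045],[0,0,-0.01,0,0.045],[0,0,-0.02,0,0.045],[0,0,-0.03,0,0.045],[0,0,-0.03,0,0.045],[0,0,-0.03,0,0.045],[0,0,0,0,0.045],[0,0,0,0,0.045]]]'

```text
time: 26.87
tcp_pos: [0.4533, -0.1349, 0.1677]
eef_rot: [0.001, 0.994, -0.105, 0.002]
force: [-1.4, 0.2, -0.6]
width: 0.045
gripper_force: 0.0
```

```bash
python3 -c "
from go import *
st()
im,d=snap('side'); np.save('side9.npy',d)
a=cv2.resize(im[150:225,265:350],None,fx=9,fy=7.8,interpolation=cv2.INTER_CUBIC)
cv2.imwrite('pics/s4.png',a[:,:,::-1])"
```

```text
t 26.87 T [-33.51 -98.71] z 0.1677 yawT -0.16 Ftool [-1.44  0.15  0.6 ] torque [-0.03 -0.    0.01] w 0.045
```

View pics/s4.png

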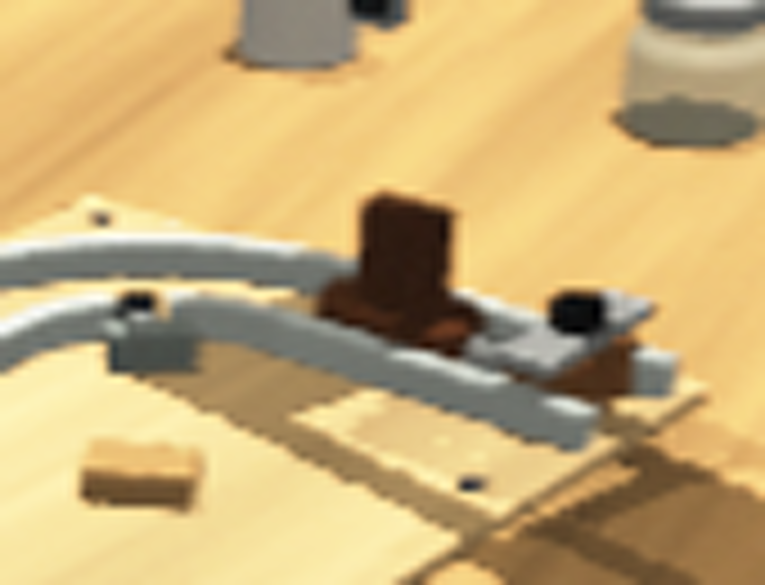

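The crop shows the carrier (400,290) flat between the exit rails against the stop, with the fingers clear. I'll move the arm aside and check the nose and sleeve once from the top camera.

Emit:
play_rows --series '[[[0,-0.035,-0.01,0,0.045],[0,-0.035,-0.01,0,0.045],[0,-0.035,-0.01,0,0.045],[0,-0.035,0,0,0.045],[0,-0.035,0,0,0.045],[0,-0.035,0,0,0.045],[0,-0.035,0,0,0.045],[0,-0.035,0,0,0.045],[0,-0.035,0,0,0.045],[0,0,0,0,0.045],[0,0,0,0,0.045]]]'

```text
time: 27.83
tcp_pos: [0.5166, 0.1752, 0.1934]
eef_rot: [0.001, 0.995, -0.103, -0.002]
force: [0.5, -1.9, -0.1]
width: 0.0451
gripper_force: 0.0
```

```bash
python3 -c "
from go import *
st(); p=np.load('p_top.npy')
im,d=snap('top')
v,u=np.mgrid[0:384,0:512]; W=world('top',u,v,d); T=toT(p,W.reshape(-1,3)).reshape(384,512,2)
for lo,hi in((.072,.085),(.027,.034)):
    m=(W[...,2]>lo)&(W[...,2]<hi)&(T[...,0]>-80)&(T[...,0]<10)&(abs(T[...,1]+99)<25)&(im.max(2)<140)
    print(lo,m.sum(),cv2.minAreaRect(T[m].astype(np.float32)) if m.sum()>5 else '')
old=cv2.imread('pics/top0.png')[:,:,::-1]
f=lambda x:cv2.resize(x[225:277,290:334],None,fx=9,fy=9,interpolation=cv2.INTER_CUBIC)
cv2.imwrite('pics/t5.png',np.hstack([f(old),f(im)])[:,:,::-1])"
```

```text
t 27.83 T [-35.4  217.73] z 0.1934 yawT 0.04 Ftool [0.85 1.81 0.15] torque [-0.04  0.    0.03] w 0.0451
0.072 57 ((-34.68250274658203, -99.88363647460938), (15.50050163269043, 33.5500602722168), 89.28373718261719)
0.027 150 ((-40.33235549926758, -100.05563354492188), (43.59408950805664, 73.87167358398438), 87.57371520996094)
```

View pics/t5.png

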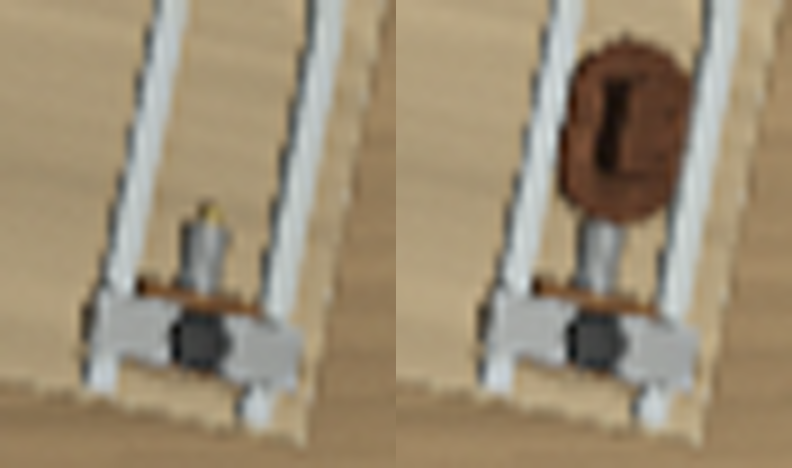

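The left (before) half shows the brass tip at (208,212) ahead of the sleeve. In the right (now) half the carrier's nose at (610,222) meets the sleeve end, and no brass is visible. The carrier is centred and aligned, so I'm handing in.

```bash
python3 -c "
from cell import hand_in
print(hand_in())"
```

```text
the job is handed in; nothing more can be done
None
```

The carrier is home: it was slid round the bend, pressed against the stop's sleeve at about 11 N for a second, then released flat in the channel with the plunger held in, and the job is handed in (no verdict was returned).

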